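Hold back the showcase bolt with its key

TASK

The spring bolt of the oak showcase has dropped into the path of its half-open glass door. Take the key with the round disc head out of the key block, put it fully home in the lock on top of the showcase, easing it past the sticky pins, then turn it clockwise (seen from above) a quarter to its stop and hold it turned, so that the dealer can push the door shut: finish while still gripping the turned key. Leave the door, the other keys and everything else lying about where they are.

Things in the scene. Friction and masses are not known exactly. Their poses are not given: they have to be found in the camera images.
- key_round: The showcase key, steel, 77 mm long, standing blade down in any one of the block's three slots; the only key with a round disc head. Origin: tip of the blade; z up to the head, x across its thickness, y across its width. Blade 4 mm thick (x), 16 mm wide (y), z = 0 (rounded nose) to 21; round neck 4.8 mm thick, z = 21 to 30; round flange 24 mm across, z = 30 to 34. Alike turned half round about z.
- key_head (a point): Centre of the round-headed key's head, 60 mm above its tip: a disc 34 mm across (in y and z) and 10 mm thick (x), gripped on its two flat faces from above. The flange, whose underside is 30 mm above the tip, rests on the block's top or, when home, on the lock plate. The key weighs about 60 g.
- key_square: Another steel key of the same size standing in the block, with a square head 30 x 28 mm, 10 mm thick, centred 60 mm above its tip. To be left alone. Origin and axes as for the round-headed key.
- key_tee: Another steel key standing in the block, its head a round cross-bar 52 mm long (y), 12 mm thick, centred 51 mm above its tip. To be left alone. Origin and axes as for the round-headed key.
- keyblock: Fixed oak block, 70 mm (x) by 220 mm (y), 45 mm high, on a foot 86 x 236 x 10 mm. In its top three slots in a row along y, at y = -65, 0 and 65 mm, each 8 mm (x) by 20 mm (y), 38 mm deep. Origin: centre of its underside. A key in it stands upright, its axes along the block's, its tip 15 mm above the counter.
- showcase: Fixed low counter showcase of oak and glass, 200 mm (x) by 460 mm (y), 140 mm high, its sliding door along the +x side. Origin: centre of its underside. In its 70 mm wide front top rail sits the lock, at x = 65, y = -160 mm; the brass lock plate is 44 mm square and stands 3 mm above the rail.
- keyhole (a point): Centre of the keyhole at the upper face of the brass plate, 143 mm above the counter; axes as the showcase's, z up. A slot 18.4 mm long (y) and 6.4 mm wide (x), with a countersunk mouth 4 mm deep, 23.4 by 11.4 mm at the top. The key goes straight down, its width along y; home, its flange rests on the plate and its tip is 30 mm below this point. It can turn only in the last 3 mm before home.
- plug (a joint): Turn of the lock plug, rad: 0 at rest, growing clockwise seen from above to a stop at 1.5; it draws up the bolt. A spring turns it back (0.035 N m at 0, 0.11 at the stop). The key has 0.1 rad of play in it and is trapped while turned. Two pairs of sprung sticky pins, 12 and 21 mm below the plate's face, pinch the blade (about 10 N to pass); backing off 1 mm and rocking 0.1 rad frees it.
- door (a joint): Sliding glass door along the showcase's +x side, m: 0 shut, growing as it opens towards the showcase's +y; left about half open, to stay as it is.
- door_edge (a point): Top of the door's leading edge (its -y edge), 108 mm above the counter.
- concertina: Steel concertina corkscrew lying on the counter, 210 mm long (x), 42 mm wide, 10 mm high; origin under the middle of its lattice.
- boxwood: Corkscrew with a boxwood barrel handle 82 mm long (y), 22 mm thick, brass ferrules and a steel worm 105 mm long along x, lying on the showcase's top; origin under the middle of the handle.
- stopper: Amber glass stopper, 40 mm across and 52 mm high, standing on its head on the showcase's top; origin: centre of its underside.
- cup: Pewter wine cup, 70 mm across the rim, 75 mm high, standing on the counter; origin: centre of its underside.
- loupe: Folding loupe lying on the showcase's top, 86 mm long (x from -65 to 21), 42 mm wide, 12 mm high; origin under the lens.
Not all that is in view belongs to the job. Leave any orange look-alike of the key_round alone.

How it is judged:
By the outcome, as a careful person would: the job done as asked, in the order asked, and still so for the second after the job is handed in, while the arm keeps its last pose, push and grip.
It also fails if it takes over 48 s, if anything falls off the work surface, if the arm or the gripper's body presses on something with over 40 N, if the wrist force passes 120 N, or if a joint passes its speed limit or range.

ROBOT

A 7-joint arm with a two-finger parallel gripper is mounted at the origin on the work surface. World frame = base frame: x ahead of the robot, y to its left, z up, the work surface at z = 0. Lengths are in m, angles in rad, forces in N, time in s.
With the tool pointing down it reaches from about 0.4 to 0.9 m from the base axis. Payload 5.6 kg.
Tool frame: the origin (TCP) lies at the very end of the fingers, on their centre line; the grasp point (between the pads) lies 19 mm behind it; z points along the fingers, y is the line along which they close (so a half turn about z gives the same grasp; the last joint's range is limited). The gripper opens to 92 mm and grips with 3 to 60 N. Pads are 20 mm wide; open, the fingers measure 128 mm over their backs; the gripper's body (75 mm by 189 mm) begins 69 mm behind the grasp point.
Start: joints at [1.107, 0.468, -0.012, 1.603, 0.006, 1.071, -0.056], TCP at [0.265, -0.593, 0.215] pointing down, gripper open.
Joint ranges: [-2.53, 2.53], [-0.31, 2.02], [-1.57, 1.55], [0.28, 2.44], [-1.29, 4.43], [0.15, 1.84], [-2.92, 2.92]. Speed limits (rad/s): [2.57, 2.57, 3.14, 3.14, 3.14, 3.14, 3.14].

INTERFACE

Orientations are given as a unit quaternion [w, x, y, z].
In Python, from rig import env, get_image, calibration gives the robot as it stands.
- The arm moves only by the shell command python3 -m crank 'ROWS' [FORCE]. ROWS is JSON, a list of rows, each a list of 5 numbers: the finger opening in mm, from 0 to 91.9, then the shift along the tool's x, y, z in mm, then the turn about the tool's z in rad. A call has exactly 5 rows; each row is the pose to reach, as a shift and turn from the pose commanded when the call began, along the tool's axes at that moment; what a row does not reach only later rows make up. A row lasts 1/8 s, in which the tool goes at most 62.5 mm and 10.7 degrees, less where a joint would pass 70% of its speed; a pose out of reach is approached as far as the arm can. A call with a gripper value outside its range is refused whole. The fingers move at their own pace and stop on an object; FORCE is the grip in N (left out, the last holds). Time passes only in rows, so rows that repeat a pose let the fingers close, or fill a call up. It gives the time, the measured TCP pose, the force, the opening and the grip force at its end, in the units of the state.
- env.observe(): the state, without advancing time (a new reading comes with each control period).
- get_image(name): name is "scene" or "top"; returns the picture (480x640x3 uint8, blue, green, red); there is no depth.
- calibration(name): a dict with "fx", "fy", "cx", "cy" (pixels), "dist_coeffs" ([k1, k2, p1, p2, k3] as OpenCV has them; the pictures are not rectified), "rvec" (rotation vector, rad) and "tvec" (3), from world to camera coordinates, as OpenCV has them. Camera axes: x right, y down, z forward; pixel columns grow to the right and rows downward; lengths in m; the calibration is good to about 2 mm. A picture is of the moment at which its call begins. calibration takes no time and is no camera call.
- env.job_done(): hands the job in; it is judged then, once.
The state is a dict: "time": time; "joint_positions": joint angles; "joint_velocities": joint speeds; "tau": joint torques, N m; "ee_pos": TCP position; "orientation": TCP orientation; "wrist_force": force on the tool from outside, world axes, zero at the start; "wrist_torque": the same for the moment, N m; "grip_width": finger opening in m; "finger_force": force on a finger pad.
Only numpy, scipy, OpenCV 4.12 (cv2) and the standard library are available. Lean on these libraries where they do the work, as an engineer would, in place of code of your own. Each camera call takes 0.05 s, during which the arm holds its last target. There are 200 camera calls.

## Working session

There is one attempt and no reset: what is moved stays moved. The work goes in short steps, Python scripts to look and compute and a shell command to move; the robot and the scene stay as the last step left them, time stands still between calls to the robot, and variables do not carry over. Pictures are saved under pics/ and viewed, at most 10 in all, crops included, and the job is handed in when it is done.

```bash
mkdir -p pics; ls; python3 - <<'E'
from rig import env,get_image,calibration
import cv2
for n in("scene","top"):
    cv2.imwrite(f"pics/{n}0.png",get_image(n)); print(n,calibration(n))
s=env.observe(); print(s)
E
```

```text
pics
scene {'fx': 590.1006103920347, 'fy': 590.1006103920347, 'cx': 317.9818319408696, 'cy': 241.40576438078207, 'dist_coeffs': array([-0.07477032,  0.        ,  0.        ,  0.        ,  0.        ]), 'rvec': array([ 1.43504221,  1.95082424, -0.95987661]), 'tvec': array([ 0.25450155, -0.17294873,  1.77759332])}
top {'fx': 589.9895154618155, 'fy': 589.9895154618155, 'cx': 311.9960975438227, 'cy': 245.40149438208826, 'dist_coeffs': array([-0.02340557,  0.        ,  0.        ,  0.        ,  0.        ]), 'rvec': array([ 2.19322146, -2.17887362,  0.09914302]), 'tvec': array([-0.10474514,  0.53298761,  1.36472252])}
{'time': 0.1, 'joint_positions': array([ 1.10700234,  0.46828555, -0.01159242,  1.60348048,  0.00599336,
        1.07140064, -0.05627042]), 'joint_velocities': array([ 2.44858649e-05, -2.47044826e-03, -2.65683849e-04, -2.68442630e-03,
       -8.69123178e-04, -7.34989719e-04, -6.59582806e-04]), 'tau': array([ 1.31001736e-03, -5.21646452e+01, -1.26653683e-02, -2.44365764e+01,
       -5.68025687e-02,  1.40436456e-02,  8.91900117e-05]), 'ee_pos': array([ 0.2652469 , -0.59287064,  0.21375904]), 'orientation': array([-7.39269019e-04,  9.77952762e-01,  2.08824815e-01, -2.14752604e-04]), 'wrist_force': array([-0.26001687,  0.91501647, -0.49000035]), 'wrist_torque': array([-0.02334314, -0.02456696, -0.02773682]), 'finger_force': 0.0, 'grip_width': 0.09217837588354473}
```

View pics/scene0.png

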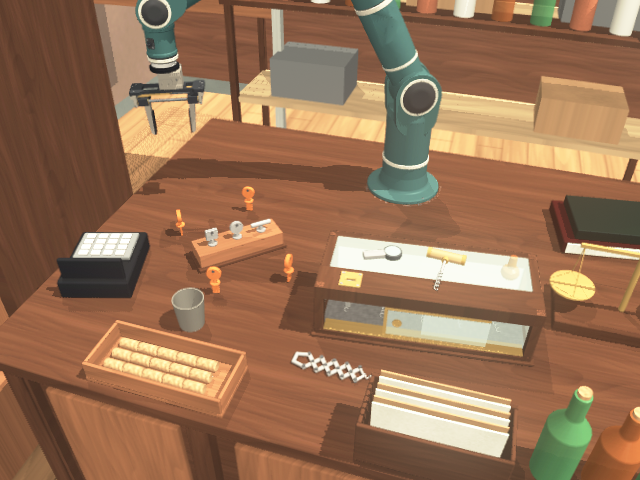

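View pics/top0.png

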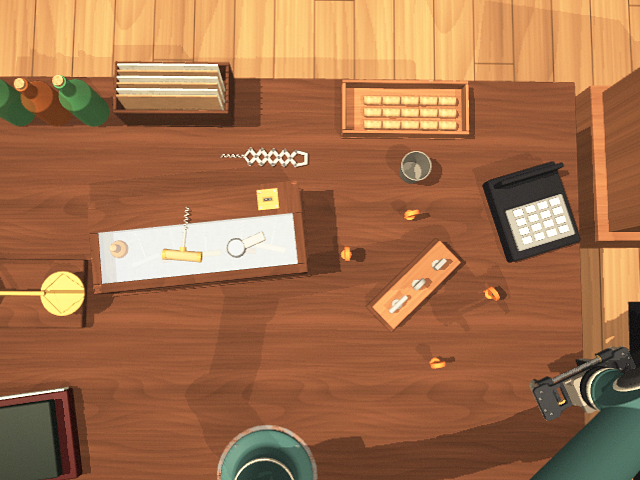

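The scene view shows the block's three steel-headed keys at about (211,237), (236,230) and (262,226). The orange look-alikes stand loose around it, and the brass plate is at (350,279). In the top view the keys are at (398,303), (418,284) and (439,264), with the plate at (268,199). Next I'll enlarge these areas.

```bash
python3 - <<'E'
import cv2,numpy as np
s=cv2.imread("pics/scene0.png");t=cv2.imread("pics/top0.png")
f=lambda im,x,y,w,h:cv2.resize(im[y:y+h,x:x+w],(400,300),interpolation=cv2.INTER_CUBIC)
cv2.imwrite("pics/crop.png",np.vstack([np.hstack([f(s,190,205,100,75),f(t,365,232,108,81+20)]),np.hstack([f(s,310,255,80,60),f(t,238,180,80,60)])]))
E
```

```text
(no output)
```

View pics/crop.png

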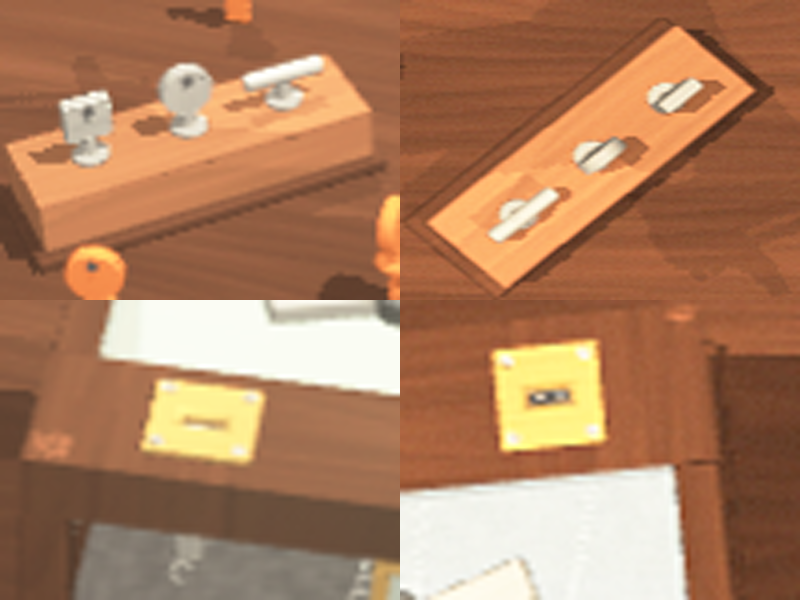

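Three candidates in scene pixels: square head (211,237), round disc head (236,230), tee bar (262,226). The middle one, top view (418,284), is the steel key with the round disc head; the orange discs are look-alikes. The plate's slot is at about (267.7,199.5) in the top view. Now I'll measure.

```bash
cat > h.py <<'E'
import cv2,numpy as np
from rig import env,get_image,calibration
def ray(n,p):
    c=calibration(n);K=np.array([[c['fx'],0,c['cx']],[0,c['fy'],c['cy']],[0,0,1]])
    u=cv2.undistortPoints(np.array(p,float).reshape(-1,1,2),K,c['dist_coeffs']).reshape(-1,2)
    R=cv2.Rodrigues(c['rvec'])[0]; return -R.T@c['tvec'].ravel(),np.c_[u,np.ones(len(u))]@R
def onz(n,p,z):
    o,d=ray(n,p); return o+d*((z-o[2])/d[:,2])[:,None]
def tri(p,q):
    A=0;b=0
    for n,x in(("scene",p),("top",q)):
        o,d=ray(n,x);d=d[0]/np.linalg.norm(d[0]);M=np.eye(3)-np.outer(d,d);A=A+M;b=b+M@o
    return np.linalg.solve(A,b)
def blob(im,lo,hi,roi):
    x,y,w,h=roi;m=cv2.inRange(cv2.cvtColor(im,cv2.COLOR_BGR2HSV),lo,hi);r=np.zeros_like(m);r[y:y+h,x:x+w]=m[y:y+h,x:x+w]
    return max(cv2.findContours(r,cv2.RETR_EXTERNAL,cv2.CHAIN_APPROX_NONE)[0],key=cv2.contourArea)
def rect(P):
    (c,s,a)=cv2.minAreaRect((P[:,:2]*1000).astype(np.float32)); b=cv2.boxPoints((c,s,a)); e=b[1]-b[0];f=b[2]-b[1]
    L=e if np.hypot(*e)>np.hypot(*f) else f
    return np.round(c,1),np.round(s,1),round(np.degrees(np.arctan2(L[1],L[0]))%180,2)
E
python3 - <<'E'
from h import *
s=cv2.imread("pics/scene0.png");t=cv2.imread("pics/top0.png")
for n,im,r in(("top",t,(365,232,105,100)),("scene",s,(190,215,100,55))):
    hsv=cv2.cvtColor(im,cv2.COLOR_BGR2HSV)
    for p in ((388,312),(450,250)) if n=="top" else ((196,243),(275,228),(240,255)): print(n,p,hsv[p[1],p[0]])
    c=blob(im,(5,90,165),(18,190,255),r); print(n,cv2.contourArea(c),rect(onz(n,c,.045)))
# plate
for n,im,r in(("top",t,(250,185,40,30)),("scene",s,(330,265,40,30))):
    c=blob(im,(18,70,150),(35,255,255),r);P=onz(n,c,.143); M=cv2.moments(cv2.convexHull(c)); q=(M['m10']/M['m00'],M['m01']/M['m00']);print("plate",n,q,onz(n,[q],.143),rect(P))
# glass
c=blob(t,(0,0,185),(180,40,255),(90,200,215,100));print("glass",rect(onz("top",c,.14)))
# heads
for n,im,r in(("top",t,(405,268,30,30)),("scene",s,(228,218,18,24))):
    c=blob(im,(0,0,90),(180,75,255),r);print("head",n,cv2.boundingRect(c),cv2.contourArea(c))
# keyhole slot dark in top
g=cv2.cvtColor(t,cv2.COLOR_BGR2GRAY)[190:208,258:278];print(g)
E
```

```text
top (388, 312) [ 14 148 253]
top (450, 250) [ 11 162  88]
top 2924.0 (array([ 441.9, -338.9]), array([ 71.3, 228.1]), np.float32(134.7))
scene (196, 243) [ 13 141 237]
scene (275, 228) [ 15 131 250]
scene (240, 255) [ 11 144 200]
scene 1931.5 (array([ 469.8, -322.1]), array([139.1, 236.9]), np.float32(135.71))
plate top (267.39020340390204, 198.68949771689498) [[ 0.62436382 -0.00312416  0.143     ]] (array([624.4,  -3. ]), array([43.8, 44.4]), np.float32(96.23))
plate scene (350.08038585209005, 278.90353697749197) [[ 0.62956928 -0.00354017  0.143     ]] (array([629.2,  -3.5]), array([45.9, 44.9]), np.float32(6.45))
glass (array([517.3, 145.9]), array([109.4, 419.9]), np.float32(96.24))
head top (412, 278, 14, 12) 84.0
head scene (230, 221, 13, 19) 153.0
[[242 242 240 239 239 238 237 237 236 235 236 235 235 234 233 245 247 245
  234 178]
 [250 249 238 232 233 233 232 232 230 231 230 231 231 231 232 236 248 247
  231 183]
 [232 239 245 229 231 230 231 231 231 232 234 232 234 233 234 234 234 236
  241 217]
 [217 199 227 232 232 234 234 234 235 235 235 235 234 235 233 233 233 234
  237 2
[... 494 characters left out ...]
 235 235
  237 223]
 [226 233 233 234 223 177 125 106 105 125 141 152 166 177 193 223 235 235
  236 231]
 [229 236 234 234 223 189 189 199 201 208 218 222 227 229 228 231 235 235
  235 232]
 [221 234 233 231 230 229 233 235 238 239 238 237 237 237 236 235 235 234
  235 238]
 [224 238 237 236 236 236 235 235 234 233 234 233 232 233 233 233 233 234
  235 237]
 [221 235 231 232 231 232 234 233 233 234 234 234 234 234 235 235 235 235
  237 239]
 [212 238 234 234 234 235 235 236 235 235 236 236 236 236 235 236 236 240
  247 249]
 [218 244 242 238 237 235 236 235 235 234 235 235 235 235 236 235 237 240
  239 245]
 [209 249 240 236 239 234 236 236 236 236 236 237 237 236 237 237 237 238
  245 245]]
```

```bash
python3 - <<'E'
from h import *
np.set_printoptions(linewidth=250)
s=cv2.imread("pics/scene0.png");t=cv2.imread("pics/top0.png")
for n,im in(("top",t),("scene",s)): 
    o,_=ray(n,[(0,0)]);print(n,"cam",o)
print("plate tri",tri((350.08,278.9),(267.39,198.69)))
for lo in (170,200,215,225,235):
    c=blob(t,(9,110,lo),(18,180,255),(365,232,105,100));print(lo,cv2.contourArea(c),rect(onz("top",cv2.convexHull(c),.045)))
m=lambda im,x,y,w,h:cv2.cvtColor(im,cv2.COLOR_BGR2HSV)[y:y+h,x:x+w]
for a in(m(t,408,274,26,22),m(s,226,217,20,28)):
    for r in a: print(" ".join("%3d%s"%(p[2],"*" if p[1]<70 else " ") for p in r))
    print()
# unclipped steel blobs in block
for n,im,r in(("top",t,(380,250,75,65)),("scene",s,(200,215,80,35))):
    k=cv2.inRange(cv2.cvtColor(im,cv2.COLOR_BGR2HSV),(0,0,60),(180,80,255));x,y,w,h=r;q=cv2.connectedComponentsWithStats(k[y:y+h,x:x+w])
    for st,ce in zip(q[2][1:],q[3][1:]):
        if st[4]>20: print(n,st[:2]+r[:2],st[2:],ce+r[:2])
E
```

```text
top cam [ 0.42337579 -0.08628285  1.40386007]
scene cam [1.52655607 0.20007811 0.94027425]
plate tri [ 0.62515379 -0.00368896  0.13928565]
170 2906.5 (array([ 441.8, -339. ]), array([ 71.2, 227.9]), np.float32(134.7))
200 2837.0 (array([ 444.1, -341.3]), array([ 71.1, 221.3]), np.float32(134.7))
215 2811.5 (array([ 444. , -342.1]), array([ 69.8, 220.3]), np.float32(134.69))
225 2758.0 (array([ 443.9, -342.1]), array([ 69.6, 219.7]), np.float32(134.07))
235 2753.0 (array([ 443.6, -341.7]), array([ 69.7, 218.5]), np.float32(134.7))
246  241  241  244  247  248  248  245  244  245  245  245  245  246  245  244  244  244  244  246  245  243  242  243  243  244 
242  242  243  246  248  247  245  245  244  245  245  245  246  245  242  242  243  244  245  245  243  242  242  244  244  243 
243  242  246  249  247  246  245  244  244  245  246  247  245  245  244  244  245  246  246  246  243  243  244  244  241  243 
243  247  248  247  245  243  243  244  246  246  246  246  245  244  243  246  248  248  244  243  243  246  245  243  244  245 
246  248  247  245  243  244  245  244  244 
[... 4739 characters left out ...]
9  239  239  240  240  241  242  242  240  238  238  241 
242  242  241  241  240  240  240  239  240  242  242  243  242  240  239  239  240  241  242  242 
242  241  240  241  241  242  242  242  243  242  240  239  239  237  238  240  242  241  237  228 
241  241  242  242  243  243  242  240  239  239  239  240  241  241  240  233  222  216  203  206 

top [432 259] [ 15  11 106] [438.19811321 263.54716981]
top [412 278] [ 14  12 105] [417.88571429 283.45714286]
top [389 296] [ 19  17 138] [397.44202899 303.46376812]
scene [250 219] [ 21  14 142] [260.26056338 224.98591549]
scene [230 221] [ 13  19 183] [236.15300546 229.10382514]
scene [205 228] [ 13  19 190] [211.31578947 236.14736842]
```

```bash
python3 - <<'E'
from h import *
print("head tri",tri((236.2,227.8),(419.0,284.0)), onz("top",[(419,284)],.085),onz("top",[(267.7,199)],.143))
from scipy.spatial.transform import Rotation as R
s=env.observe();w,x,y,z=s['orientation'];M=R.from_quat([x,y,z,w]).as_matrix();print(M.round(3))
d=np.array([.4435,-.3415,.19])-s['ee_pos'];print("shift mm",(M.T@d*1000).round(1))
yt=np.degrees(np.arctan2(M[1,1],M[0,1]));print("tool y at",yt)
E
```

```text
head tri [ 0.44401162 -0.34387069  0.06929565] [[ 0.4436631  -0.34052288  0.085     ]] [[ 0.62369285 -0.00380018  0.143     ]]
[[ 0.913  0.408 -0.001]
 [ 0.408 -0.913  0.001]
 [-0.    -0.002 -1.   ]]
shift mm [ 265.4 -156.6   24. ]
tool y at -65.89301310989082
```

```bash
python3 -m crank '[[90,45,-28,5,-0.18],[90,100,-60,15,-0.36],[90,155,-92,20,-0.54],[90,210,-125,24,-0.72],[90,265,-157,24,-0.9]]' 25; python3 -m crank '[[90,0,0,0,-0.18],[90,0,0,0,-0.36],[90,0,0,0,-0.54],[90,0,0,0,-0.72],[90,0,0,0,-0.9]]'; python3 -m crank '[[90,0,0,0,-0.13],[90,0,0,0,-0.13],[90,0,0,0,-0.13],[90,0,0,0,-0.13],[90,0,0,0,-0.13]]'
cat > w.py <<'E'
import sys
from h import *
from scipy.spatial.transform import Rotation as R
def st(tgt=None,yaw=None):
    s=env.observe();w,x,y,z=s['orientation'];M=R.from_quat([x,y,z,w]).as_matrix();yt=np.degrees(np.arctan2(M[1,1],M[0,1]))
    print("t",round(s['time'],2),"ee",(s['ee_pos']*1000).round(1),"tooly",yt.round(2),"zaxis",M[:,2].round(4),"q",s['joint_positions'].round(2),"F",s['wrist_force'].round(1),"T",s['wrist_torque'].round(2),"grip",round(s['grip_width']*1000,1),s['finger_force'])
    if tgt is not None: print("shift",(M.T@(np.array(tgt)-s['ee_pos']*1000)).round(1),"turn",np.radians(yt-yaw).round(3) if yaw is not None else "")
if __name__=="__main__":
    a=[float(v) for v in sys.argv[1:]]; st(a[:3] or None,a[3] if len(a)>3 else None)
E
python3 w.py 443.8 -341.5 56 44.7
```

```text
time: 0.72
ee_pos: [0.4402, -0.3449, 0.1901]
orientation: [-0.0, 0.788, 0.616, -0.0]
wrist_force: [0.3, -0.5, -0.6]
grip_width: 0.0901
finger_force: 0.0
time: 1.35
ee_pos: [0.4394, -0.3466, 0.1902]
orientation: [-0.0, 0.442, 0.897, 0.0]
wrist_force: [-0.1, -0.4, 0.1]
grip_width: 0.0898
finger_force: 0.0
time: 1.98
ee_pos: [0.4397, -0.3467, 0.1906]
orientation: [0.0, 0.385, 0.923, -0.0]
wrist_force: [0.2, 0.2, 0.3]
grip_width: 0.0898
finger_force: 0.0
t 1.98 ee [ 439.7 -346.7  190.6] tooly 44.66 zaxis [-1.e-04 -2.e-04 -1.e+00] q [ 1.01  0.4  -0.5   1.82  0.23  0.98  1.19] F [0.2 0.2 0.3] T [-0.02 -0.14 -0.07] grip 89.8 0.0
shift [  0.8   6.6 134.6] turn -0.001
```

```bash
python3 -m crank '[[60,1,6.6,20,0],[60,1,6.6,50,0],[60,1,6.6,80,0],[60,1,6.6,100,0],[60,1,6.6,100,0]]'; python3 w.py 443.8 -341.5 56 44.7; python3 - <<'E'
from h import *
s=get_image("scene")[190:265,186:286];t=get_image("top")[244:319,370:470]
cv2.imwrite("pics/pre.png",np.hstack([cv2.resize(a,(400,300),interpolation=2) for a in(s,t)]))
E
```

```text
time: 2.6
ee_pos: [0.443, -0.3408, 0.0894]
orientation: [-0.001, 0.385, 0.923, 0.0]
wrist_force: [0.5, 0.5, -0.2]
grip_width: 0.0601
finger_force: 0.0
t 2.6 ee [ 443.  -340.8   89.4] tooly 44.69 zaxis [-0.0021  0.0017 -1.    ] q [ 0.95  0.53 -0.45  1.9   0.32  0.79  1.11] F [ 0.5  0.5 -0.2] T [-0.05 -0.1   0.04] grip 60.1 0.0
shift [-1.2  0.1 33.4] turn -0.0
```

View pics/pre.png

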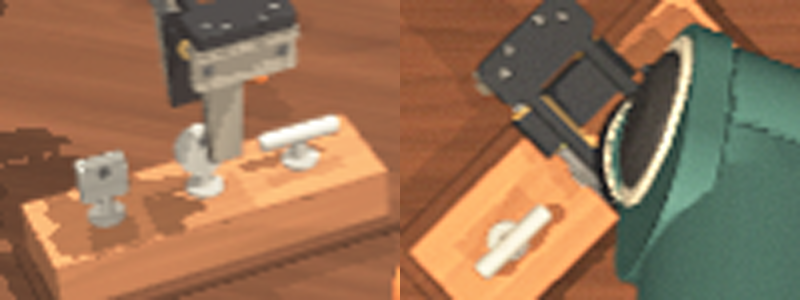

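The crop shows the round head at crop (195,150) behind the near finger, whose tip is at (224,155), i.e. scene pixel (242,229). I'll check where that tip should project.

```bash
python3 - <<'E'
from h import *
c=calibration("scene");K=np.array([[c['fx'],0,c['cx']],[0,c['fy'],c['cy']],[0,0,1]])
k=np.array([.4438,-.3415,0]);e=np.array([.443,-.3408,.0894]);d=np.array([.711,.703,0])
P=np.array([e+d*.030,e+d*.045,k+[0,0,.092],k+[0,0,.075],k+[0,0,.047]])
print(cv2.projectPoints(P,c['rvec'],c['tvec'],K,c['dist_coeffs'])[0].reshape(-1,2))
E
```

```text
[[241.45319298 227.58880315]
 [243.73022765 230.8175029 ]
 [236.53132621 220.54846556]
 [237.06032485 226.09448412]
 [237.91805996 235.06335253]]
```

The projection agrees, so I'll descend and grip.

```bash
python3 -m crank '[[50,-1,0,15,0],[50,-1,0,33,0],[30,-1,0,33,0],[15,-1,0,33,0],[5,-1,0,33,0]]' 12; python3 -m crank '[[5,0,0,0,0],[5,0,0,0,0],[5,0,0,0,0],[5,0,0,0,0],[5,0,0,0,0]]' 40;python3 w.py 443.8 -341.5 56 44.7
```

```text
time: 3.32
ee_pos: [0.4447, -0.3422, 0.058]
orientation: [0.0, 0.385, 0.923, -0.0]
wrist_force: [0.0, -0.1, 0.0]
grip_width: 0.0223
finger_force: 0.0
time: 3.95
ee_pos: [0.4446, -0.3422, 0.0579]
orientation: [0.0, 0.385, 0.923, -0.0]
wrist_force: [-0.3, -0.3, 4.4]
grip_width: 0.0097
finger_force: 40.0
t 3.95 ee [ 444.6 -342.2   57.9] tooly 44.69 zaxis [ 4.e-04 -4.e-04 -1.e+00] q [ 0.93  0.58 -0.43  1.91  0.35  0.73  1.08] F [-0.3 -0.3  4.4] T [ 0.05 -0.07  0.01] grip 9.7 40.00095069408417
shift [ 1.1 -0.   1.9] turn -0.0
```

```bash
python3 -m crank '[[5,0,0,-10,0],[5,0,0,-40,0],[5,0,0,-85,0],[5,0,0,-140,0],[5,0,0,-170,0]]';python3 w.py 624.8 -3.5 230 6.24
```

```text
time: 4.58
ee_pos: [0.4451, -0.3424, 0.2308]
orientation: [0.002, 0.385, 0.923, -0.001]
wrist_force: [0.1, 0.2, -0.8]
grip_width: 0.0099
finger_force: 40.0
t 4.58 ee [ 445.1 -342.4  230.8] tooly 44.7 zaxis [ 0.0026 -0.0023 -1.    ] q [ 1.02  0.36 -0.52  1.78  0.2   1.05  1.2 ] F [ 0.1  0.2 -0.8] T [-0.02 -0.09 -0.06] grip 9.9 39.999918937683105
shift [114.5 366.1   0.5] turn 0.671
```

```bash
python3 -m crank '[[5,14,44,0,0.11],[5,28,90,0,0.25],[5,44,142,0,0.4],[5,60,192,0,0.54],[5,73,235,0,0.67]]'; python3 w.py 624.8 -3.5 230 6.24
```

```text
time: 5.2
ee_pos: [0.5605, -0.1228, 0.2279]
orientation: [-0.0, 0.668, 0.744, 0.0]
wrist_force: [0.9, -1.2, -0.9]
grip_width: 0.0095
finger_force: 40.0
t 5.2 ee [ 560.5 -122.8  227.9] tooly 6.11 zaxis [-0.e+00  2.e-04 -1.e+00] q [ 0.54  0.38 -0.48  1.76  0.19  1.06  0.1 ] F [ 0.9 -1.2 -0.9] T [-0.06 -0.12 -0.01] grip 9.5 39.99621570110321
shift [111.8  76.6  -2.1] turn -0.002
```

```bash
python3 - <<'E'
from h import *
E
python3 w.py 624.8 -3.5 215 6.24
```

```text
t 5.2 ee [ 560.5 -122.8  227.9] tooly 6.11 zaxis [-0.e+00  2.e-04 -1.e+00] q [ 0.54  0.38 -0.48  1.76  0.19  1.06  0.1 ] F [ 0.9 -1.2 -0.9] T [-0.06 -0.12 -0.01] grip 9.5 39.99621570110321
shift [111.8  76.6  12.9] turn -0.002
```

```bash
python3 -m crank '[[5,40,28,0,0],[5,80,55,0,0],[5,112,76.6,10,0],[5,112,76.6,20,0],[5,112,76.6,20,0]]'; python3 -m crank '[[5,0,0,0,0],[5,0,0,0,0],[5,0,0,0,0],[5,0,0,0,0],[5,0,0,0,0]]'; python3 w.py 624.8 -3.5 205 6.24; python3 - <<'E'
from h import *
s=get_image("scene");t=get_image("top");cv2.imwrite("pics/s2.png",s);cv2.imwrite("pics/t2.png",t)
cv2.imwrite("pics/lock.png",np.hstack([cv2.resize(a,(400,300),interpolation=2) for a in(s[240:300,310:390],t[170:230,230:310])]))
E
```

```text
time: 5.82
ee_pos: [0.6228, -0.0063, 0.2065]
orientation: [-0.001, 0.667, 0.745, -0.001]
wrist_force: [-1.2, -0.5, -1.1]
grip_width: 0.0098
finger_force: 40.0
time: 6.45
ee_pos: [0.624, -0.0053, 0.2077]
orientation: [0.0, 0.667, 0.745, 0.0]
wrist_force: [0.4, 0.6, -1.5]
grip_width: 0.0096
finger_force: 40.0
t 6.45 ee [624.   -5.3 207.7] tooly 6.29 zaxis [ 1.e-04 -1.e-04 -1.e+00] q [ 0.32  0.49 -0.49  1.65  0.25  1.07 -0.14] F [ 0.4  0.6 -1.5] T [ 0.03 -0.09 -0.01] grip 9.6 39.99970078468323
shift [1.7 1.  2.7] turn 0.001
```

View pics/lock.png

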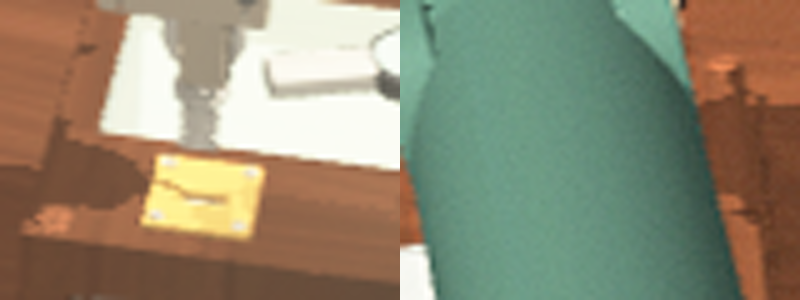

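The crop shows the blade nose at scene pixel (349.6,270) above the slot at about (350.8,279.5). The arm hides the top view. I'll compare the two in the same camera.

```bash
python3 - <<'E'
from h import *
np.set_printoptions(linewidth=250)
s0=cv2.imread("pics/scene0.png");s=cv2.imread("pics/s2.png")
g=cv2.cvtColor(s0,cv2.COLOR_BGR2GRAY).astype(int);h=cv2.cvtColor(s,cv2.COLOR_BGR2HSV)
print("slot cols344-358 rows275-284");print(g[275:285,344:359])
w=np.clip(220-g[276:283,344:358],0,None)*(g[276:283,344:358]<205);ys,xs=np.mgrid[276:283,344:358];q=((w*xs).sum()/w.sum(),(w*ys).sum()/w.sum());print("slot px",q,onz("scene",[q],.143)*1000)
print("blade rows 255-274, cols 340-360 sat/val")
for r in range(254,275): print(r," ".join("%3d/%3d"%(h[r,c,1],h[r,c,2]) for c in range(342,358)))
E
```

```text
slot cols344-358 rows275-284
[[235 235 235 234 234 234 234 234 235 235 235 235 235 235 230]
 [234 238 240 238 237 235 236 235 234 234 234 234 234 234 234]
 [234 238 238 236 236 235 235 235 234 234 234 233 234 234 235]
 [233 234 220 188 204 211 217 222 222 222 222 222 228 233 234]
 [228 223 205 175 176 177 173 166 169 177 178 202 227 233 232]
 [235 233 234 235 238 239 231 208 183 186 187 204 227 233 233]
 [235 235 234 235 234 234 234 234 234 230 226 224 228 233 233]
 [234 235 234 234 234 234 234 234 234 234 234 233 233 233 233]
 [233 233 233 233 233 233 233 233 233 233 233 233 235 234 233]
 [232 233 233 233 233 233 233 233 232 231 231 231 237 239 236]]
slot px (np.float64(350.9675675675676), np.float64(279.1297297297297)) [[629.70621165  -1.61905321 143.        ]]
blade rows 255-274, cols 340-360 sat/val
254   7/252   7/252   9/252  21/233  48/174  55/162  53/160  52/161  53/159  53/159  53/159  52/158  53/172  45/154  20/231   7/252
255   7/252   7/252  14/244  33/201  50/162  54/160  53/160  53/160  53/160  55/159  53/158  52/158  53/170  42/158  20/233   7/252
256   7/252   7/252  
[... 1786 characters left out ...]
  57/187  49/224  30/237  30/238  17/245
270 128/197 123/189 127/179 132/180 134/177 132/170 131/167 131/165 124/160 116/160 103/159 112/162 132/164 130/163 131/169 131/171
271  76/253  66/248  86/243 105/251 126/248 134/232 137/222 137/208 136/195 136/191 135/183 134/184 134/181 134/173 133/176 133/173
272  43/254  23/244  40/245  69/254 106/255 105/254 105/254 105/254 106/255 113/254 120/252 120/252 126/248 134/234 136/225 136/213
273 107/254  96/250  87/248 100/253 105/254 105/254 105/254 106/255 105/255 106/255 105/255 105/255 104/254 104/254 104/254 104/254
274 105/254 105/254 105/254 105/254 104/254 105/254 105/254 105/254 105/255 105/254 105/254 105/254 104/254 104/254 105/254 104/254
```

```bash
python3 - <<'E'
from h import *
tip=onz("scene",[(349.4,269.4)],.1648)[0]*1000; 
for q in((350.1,278.9),(350.7,279.2)): 
    p=onz("scene",[q],.143)[0]*1000; print(tip,p,"world d",p-tip)
E
```

```text
[625.94914953  -6.79739063 164.8       ] [629.5464382   -3.50447759 143.        ] world d [  3.59728867   3.29291304 -21.8       ]
[625.94914953  -6.79739063 164.8       ] [630.08434464  -2.08850273 143.        ] world d [  4.13519511   4.7088879  -21.8       ]
```

```bash
python3 -m crank '[[5,3,2.3,5,0],[5,3,2.3,12,0],[5,3,2.3,17,0],[5,3,2.3,17,0],[5,3,2.3,17,0]]'; python3 w.py 626 -2 190 6.24; python3 - <<'E'
from h import *
s=get_image("scene");cv2.imwrite("pics/s3.png",s)
cv2.imwrite("pics/lock3.png",cv2.resize(s[252:300,318:382],(800,600),interpolation=0))
E
```

```text
time: 7.18
ee_pos: [0.626, -0.002, 0.1906]
orientation: [0.0, 0.667, 0.745, 0.0]
wrist_force: [0.8, -0.0, -0.2]
grip_width: 0.0094
finger_force: 40.0
t 7.17 ee [626.   -2.  190.6] tooly 6.29 zaxis [ 1.e-04 -0.e+00 -1.e+00] q [ 0.31  0.51 -0.49  1.66  0.27  1.04 -0.15] F [ 0.8 -0.  -0.2] T [-0.07 -0.03  0.01] grip 9.4 39.99971687793732
shift [0.  0.  0.6] turn 0.001
```

View pics/lock3.png

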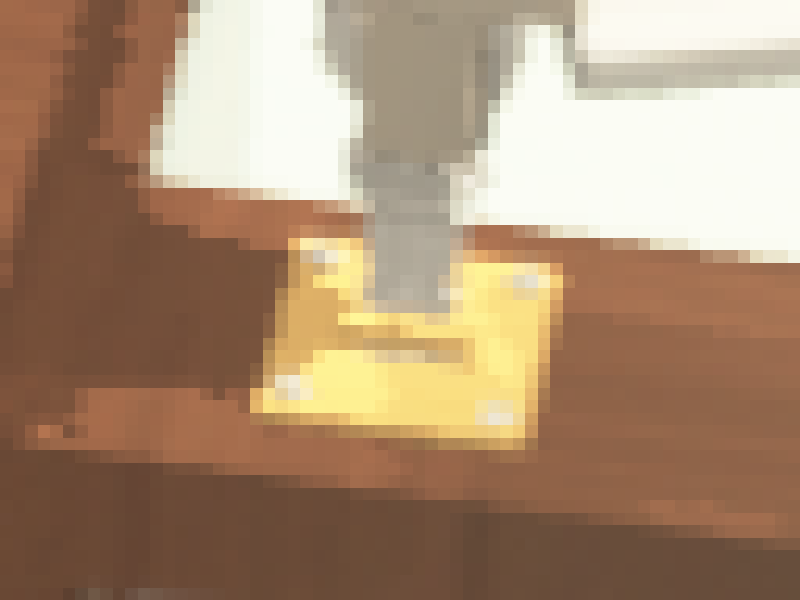

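The crop (12.5x) shows the blade at columns 367–455, centre 411, bottom at row 312. The plate screws centre on (409,335.5), so it is laterally right and about 1–2 mm short in x. I'll nudge it and descend gently.

```bash
python3 -m crank '[[5,0,1.5,1,0],[5,0,1.5,3,0],[5,0,1.5,5,0],[5,0,1.5,7,0],[5,0,1.5,8,0]]'; python3 w.py 627.5 -2 182.6 6.24
```

```text
time: 7.85
ee_pos: [0.6273, -0.0018, 0.1824]
orientation: [-0.0, 0.667, 0.745, -0.0]
wrist_force: [-1.1, -0.7, -0.8]
grip_width: 0.0097
finger_force: 40.0
t 7.85 ee [627.3  -1.8 182.4] tooly 6.3 zaxis [-3.e-04 -1.e-04 -1.e+00] q [ 0.3   0.52 -0.48  1.67  0.27  1.03 -0.16] F [-1.1 -0.7 -0.8] T [-0.08 -0.08  0.06] grip 9.7 39.999709725379944
shift [-0.2  0.2 -0.2] turn 0.001
```

Tip is about 3.5 mm below the plate's face with no force. Continuing slowly.

```bash
python3 -m crank '[[5,0,0,1,0],[5,0,0,2,0],[5,0,0,3,0],[5,0,0,4,0],[5,0,0,4,0]]'; python3 w.py 627.5 -2 155.9 6.24
```

```text
time: 8.48
ee_pos: [0.6274, -0.0018, 0.1785]
orientation: [-0.0, 0.667, 0.745, -0.0]
wrist_force: [-0.5, 0.6, -0.7]
grip_width: 0.0096
finger_force: 40.0
t 8.47 ee [627.4  -1.8 178.5] tooly 6.3 zaxis [-1.e-04 -0.e+00 -1.e+00] q [ 0.3   0.52 -0.48  1.67  0.27  1.02 -0.16] F [-0.5  0.6 -0.7] T [-0.05 -0.06 -0.01] grip 9.6 39.99972403049469
shift [-0.2  0.1 22.6] turn 0.001
```

```bash
python3 -m crank '[[5,0,0,1.5,0],[5,0,0,3,0],[5,0,0,4,0],[5,0,0,5,0],[5,0,0,6,0]]'; python3 w.py 627.5 -2 155.9 6.24
```

```text
time: 9.1
ee_pos: [0.6273, -0.0019, 0.1727]
orientation: [0.0, 0.667, 0.745, -0.0]
wrist_force: [-2.8, -0.7, 3.2]
grip_width: 0.0091
finger_force: 40.0
t 9.1 ee [627.3  -1.9 172.7] tooly 6.3 zaxis [-2.e-04 -3.e-04 -1.e+00] q [ 0.3   0.53 -0.48  1.67  0.28  1.01 -0.16] F [-2.8 -0.7  3.2] T [-0.14  0.54  0.  ] grip 9.1 40.00097036361694
shift [-0.1  0.2 16.8] turn 0.001
```

```bash
python3 -m crank '[[5,0,-0.4,-1,0.1],[5,0,-0.4,-1,-0.1],[5,0,-0.4,-1,0],[5,0,-0.4,1.5,0],[5,0,-0.4,3,0]]'; python3 w.py 627.5 -2 155.9 6.24
```

```text
time: 9.72
ee_pos: [0.627, -0.0019, 0.169]
orientation: [-0.0, 0.667, 0.745, -0.0]
wrist_force: [-0.1, -0.2, 1.0]
grip_width: 0.0093
finger_force: 40.0
t 9.72 ee [627.   -1.9 169. ] tooly 6.38 zaxis [-2.e-04 -0.e+00 -1.e+00] q [ 0.3   0.53 -0.48  1.68  0.28  1.   -0.16] F [-0.1 -0.2  1. ] T [-0.1   0.17 -0.01] grip 9.3 40.00000298023224
shift [-0.2  0.5 13.1] turn 0.002
```

```bash
python3 -m crank '[[5,0,0,1.5,0],[5,0,0,3,0],[5,0,0,4,0],[5,0,0,5,0],[5,0,0,5,0]]'; python3 w.py 627.5 -2 155.9 6.24
```

```text
time: 10.35
ee_pos: [0.627, -0.0018, 0.165]
orientation: [0.0, 0.667, 0.745, -0.0]
wrist_force: [-2.6, -0.6, 3.5]
grip_width: 0.0099
finger_force: 40.0
t 10.35 ee [627.   -1.8 165. ] tooly 6.3 zaxis [ 1.e-04 -1.e-04 -1.e+00] q [ 0.3   0.54 -0.48  1.68  0.28  0.99 -0.17] F [-2.6 -0.6  3.5] T [-0.05  0.74 -0.01] grip 9.9 40.001508593559265
shift [-0.3  0.5  9.1] turn 0.001
```

```bash
python3 -m crank '[[5,0,0,-1,0.1],[5,0,0,-1,-0.1],[5,0,0,-1,0],[5,0,0,1.5,0],[5,0,0,3,0]]'; python3 w.py 627.5 -2 155.9 6.24
```

```text
time: 10.98
ee_pos: [0.6269, -0.0019, 0.1611]
orientation: [-0.0, 0.667, 0.745, -0.0]
wrist_force: [-1.6, 0.1, 0.4]
grip_width: 0.0095
finger_force: 40.0
t 10.97 ee [626.9  -1.9 161.1] tooly 6.38 zaxis [-2.e-04 -1.e-04 -1.e+00] q [ 0.3   0.54 -0.47  1.68  0.29  0.99 -0.17] F [-1.6  0.1  0.4] T [-0.12  0.35  0.04] grip 9.5 40.001317262649536
shift [-0.2  0.6  5.2] turn 0.002
```

```bash
python3 -m crank '[[5,0,-0.3,1.5,0],[5,0,-0.3,3,0],[5,0,-0.3,4,0],[5,0,-0.3,5,0],[5,0,-0.3,5,0]]'; python3 w.py 627.5 -2 155.9 6.24
```

```text
time: 11.6
ee_pos: [0.6268, -0.0019, 0.1565]
orientation: [0.0, 0.667, 0.745, 0.0]
wrist_force: [-0.2, -0.8, -0.2]
grip_width: 0.0098
finger_force: 40.0
t 11.6 ee [626.8  -1.9 156.5] tooly 6.31 zaxis [ 2.e-04 -1.e-04 -1.e+00] q [ 0.3   0.54 -0.47  1.69  0.29  0.98 -0.17] F [-0.2 -0.8 -0.2] T [-0.26  0.03 -0.01] grip 9.8 39.9996542930603
shift [-0.1  0.7  0.6] turn 0.001
```

Now I'll press gently until the flange seats.

```bash
python3 -m crank '[[5,0,0,0.5,0],[5,0,0,1,0],[5,0,0,1.3,0],[5,0,0,1.5,0],[5,0,0,1.5,0]]'; python3 w.py 627.5 -2 155.9 6.24
```

```text
time: 12.22
ee_pos: [0.6269, -0.002, 0.1559]
orientation: [0.0, 0.667, 0.745, 0.0]
wrist_force: [-2.5, -0.9, 5.8]
grip_width: 0.0097
finger_force: 40.0
t 12.22 ee [626.9  -2.  155.9] tooly 6.3 zaxis [ 5.e-04 -4.e-04 -1.e+00] q [ 0.29  0.55 -0.47  1.69  0.29  0.98 -0.17] F [-2.5 -0.9  5.8] T [-0.22  0.63  0.04] grip 9.7 40.00213086605072
shift [-0.1  0.6  0. ] turn 0.001
```

```bash
python3 -m crank '[[5,0,-0.3,-0.3,0.1],[5,0,-0.3,-0.3,0.2],[5,0,-0.3,-0.3,0.3],[5,0,-0.3,-0.3,0.4],[5,0,-0.3,-0.3,0.45]]' 55; python3 w.py 626.7 -2 155.9 -79
```

```text
time: 12.85
ee_pos: [0.6271, -0.0019, 0.156]
orientation: [0.001, 0.817, 0.577, 0.001]
wrist_force: [-0.9, -0.3, 3.6]
grip_width: 0.0097
finger_force: 55.0
t 12.85 ee [627.1  -1.9 156. ] tooly -19.58 zaxis [ 1.7e-03 -3.0e-04 -1.0e+00] q [ 0.22  0.53 -0.37  1.69  0.22  0.96 -0.57] F [-0.9 -0.3  3.6] T [-0.13  0.12  0.09] grip 9.7 55.002572536468506
shift [-0.2 -0.3  0.1] turn 1.037
```

Turning with low lateral force. Continuing to the stop.

```bash
python3 -m crank '[[5,0,0,0,0.1],[5,0,0,0,0.22],[5,0,0,0,0.34],[5,0,0,0,0.46],[5,0,0,0,0.5]]' ; python3 w.py 626.7 -2 155.9 -79;python3 -m crank '[[5,0,0,0,0.1],[5,0,0,0,0.2],[5,0,0,0,0.3],[5,0,0,0,0.4],[5,0,0,0,0.5]]' ; python3 w.py 626.7 -2 155.9 -79.6
```

```text
time: 13.48
ee_pos: [0.6275, -0.0023, 0.156]
orientation: [0.001, 0.934, 0.357, 0.001]
wrist_force: [0.8, -0.8, 1.8]
grip_width: 0.0097
finger_force: 55.0
t 13.47 ee [627.5  -2.3 156. ] tooly -48.17 zaxis [ 2.6e-03 -8.0e-04 -1.0e+00] q [ 0.14  0.51 -0.26  1.7   0.15  0.95 -1.02] F [ 0.8 -0.8  1.8] T [-0.38 -0.36  0.15] grip 9.7 55.0024151802063
shift [-0.4 -0.8  0.1] turn 0.538
time: 14.1
ee_pos: [0.6277, -0.0028, 0.156]
orientation: [0.001, 0.993, 0.114, 0.001]
wrist_force: [2.2, -1.6, 1.6]
grip_width: 0.0094
finger_force: 55.0
t 14.1 ee [627.7  -2.8 156. ] tooly -76.91 zaxis [ 0.0031 -0.0011 -1.    ] q [ 0.06  0.5  -0.14  1.71  0.09  0.94 -1.46] F [ 2.2 -1.6  1.6] T [-0.57 -0.55  0.11] grip 9.4 55.00438392162323
shift [-0.8 -1.   0.1] turn 0.047
```

```bash
python3 -m crank '[[5,0,0,0,0.04],[5,0,0,0,0.08],[5,0,0,0,0.1],[5,0,0,0,0.1],[5,0,0,0,0.1]]' ; python3 w.py;python3 -m crank '[[5,0,0,0,0.03],[5,0,0,0,0.06],[5,0,0,0,0.08],[5,0,0,0,0.08],[5,0,0,0,0.08]]' ; python3 w.py
```

```text
time: 14.72
ee_pos: [0.6277, -0.0029, 0.156]
orientation: [0.001, 0.998, 0.065, 0.001]
wrist_force: [4.4, -3.0, 2.2]
grip_width: 0.0096
finger_force: 55.0
t 14.72 ee [627.7  -2.9 156. ] tooly -82.52 zaxis [ 0.0028 -0.001  -1.    ] q [ 0.04  0.5  -0.12  1.71  0.07  0.94 -1.55] F [ 4.4 -3.   2.2] T [-0.98 -0.99  0.11] grip 9.6 55.004693269729614
time: 15.35
ee_pos: [0.6277, -0.003, 0.156]
orientation: [0.001, 1.0, 0.025, 0.001]
wrist_force: [3.8, -3.9, 2.6]
grip_width: 0.0097
finger_force: 55.0
t 15.35 ee [627.7  -3.  156. ] tooly -87.1 zaxis [ 0.0028 -0.0012 -1.    ] q [ 0.03  0.49 -0.1   1.71  0.06  0.94 -1.62] F [ 3.8 -3.9  2.6] T [-1.01 -0.93  0.2 ] grip 9.7 55.00820696353912
```

```bash
python3 -m crank '[[5,0.3,0.3,0,0.02],[5,0.5,0.5,0,0.04],[5,0.5,0.5,0,0.06],[5,0.5,0.5,0,0.06],[5,0.5,0.5,0,0.06]]' ; python3 w.py; python3 - <<'E'
from h import *
s=get_image("scene");t=get_image("top");cv2.imwrite("pics/end.png",np.hstack([cv2.resize(s[240:345,300:440],(400,300),interpolation=2),cv2.resize(t[140:245,200:340],(400,300),interpolation=2)]))
E
```

```text
time: 15.98
ee_pos: [0.6277, -0.0031, 0.156]
orientation: [0.001, 1.0, -0.004, 0.001]
wrist_force: [3.2, -4.4, 4.6]
grip_width: 0.0097
finger_force: 55.1
t 15.97 ee [627.7  -3.1 156. ] tooly -90.49 zaxis [ 0.0018 -0.0012 -1.    ] q [ 0.02  0.49 -0.09  1.71  0.06  0.94 -1.67] F [ 3.2 -4.4  4.6] T [-1.1  -0.82  0.62] grip 9.7 55.106903314590454
```

View pics/end.png

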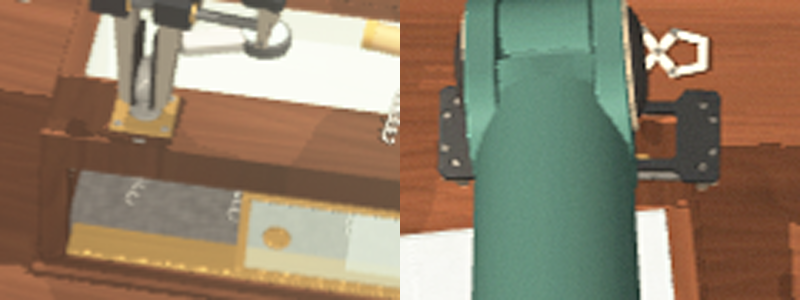

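The key is seated and the torque rose sharply to 0.62 N·m, so it is on the stop. The door edge in the picture, crop (243,235), and the loupe, crop (265,40), are where they were. I'll check that it holds and hand in.

```bash
python3 -m crank '[[5,0,0,0,0],[5,0,0,0,0],[5,0,0,0,0],[5,0,0,0,0],[5,0,0,0,0]]' ; python3 - <<'E'
from w import *
st(); print(env.job_done())
E
```

```text
time: 16.7
ee_pos: [0.6277, -0.0031, 0.156]
orientation: [0.001, 1.0, -0.004, 0.001]
wrist_force: [3.4, -4.0, 4.1]
grip_width: 0.0095
finger_force: 55.1
t 16.7 ee [627.7  -3.1 156. ] tooly -90.49 zaxis [ 0.0018 -0.0011 -1.    ] q [ 0.02  0.49 -0.09  1.71  0.06  0.94 -1.67] F [ 3.4 -4.   4.1] T [-1.01 -0.83  0.56] grip 9.5 55.106980204582214
the job is handed in; nothing more can be done
None
```

I put the round-headed key fully home in the lock and turned it clockwise to its stop; the gripper was still holding it there when I handed the job in at 16.7 s (no verdict was returned).

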